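# Load a welding fixture with pipe caps and mounting plates

### The arm

A 6-joint arm with a two-finger parallel gripper is mounted at the origin on the work surface. World frame = base frame: x ahead of the robot, y to its left, z up, the work surface at z = 0. Lengths are in mm, angles in rad, forces in N, time in s.
With the tool pointing down it reaches from about 300 to 775 mm from the base axis. Payload 14.6 kg.
Tool frame: the origin (TCP) lies on the centre line of the jaws, within the pads' length; the fingertips stand 19 mm ahead of it and the grasp point (between the pads) is the TCP (bot.tip_reach is the distance from the TCP to the fingertips, in mm); y points along the fingers, x is the direction in which the jaws open and shut, and the axes are right-handed (so a half turn about y gives the same grasp; the last joint's range is limited). The gripper opens to 85 mm and grips with 20 to 120 N. Pads are 22 mm wide; open, the fingers measure 114 mm over their backs; the gripper's body (76 mm by 85 mm) begins 54 mm behind the grasp point. The pads swing forward as they close: fully open they stand 13 mm farther back than shut.
Start: joints at [-0.067, 0.3, 1.521, -0, 1.321, -0.067], TCP at [549.991, -0.002, 250.281] pointing down, gripper open.
Joint ranges: [-3.03, 3.03], [-0.79, 2.21], [0.23, 2.52], [-1.04, 4.18], [0, 3.07], [-2.55, 2.55]. Speed limits (rad/s): [2.22, 2.22, 2.57, 3.14, 3.14, 3.14].

### API

Orientations are given as a unit quaternion [w, x, y, z].
In Python, from rig import bot gives the robot as it stands. Calls block until the motion is done:
- bot.move_to(position, orientation): joint-space move of the TCP to a pose.
- bot.servo_line(position, attitude=None, speed=150, until_force=None): straight line of the TCP; attitude=None keeps the orientation; speed is the mean speed in mm/s. With until_force (N) it stops when the force on the tool has changed by that much, and returns True; else False.
- bot.move_joints(angles): joint-space move.
- bot.move_gripper(opening, grip_force=None): finger opening in mm; grip_force is the grip in N (None keeps the last); returns when the fingers have stopped.
- bot.dwell(seconds).
- bot.ik(position, orientation): joint angles nearest the present ones, or None.
- bot.read_state(): the state.
- bot.read_camera(name): name is "scene" or "side" or "wrist"; returns a dict with "image" (420x560x3 uint8, blue, green, red), "depth" (420x560 float32, mm along the optical axis (not along the pixel's ray), 0 where there is no reading), "fovy" (degrees; the focal length in pixels is half the picture's height over the tangent of half this angle, whatever the lens; pixels are square), "cx", "cy" (the principal point, pixels), "k1" (the pictures are not rectified: a ray, as slopes to the right and down, at radius r is drawn at 1 + k1 r^2 times it, then the intrinsics apply), "eye" and "attitude" of the camera in the world; the wrist camera has in their place "mount" (4x4, takes a point from camera to tool coordinates, whose origin is the TCP and whose axes are the tool frame's). Camera axes: x right, y down, z forward; pixel columns grow to the right and rows downward; lengths in mm; the calibration is good to about 2 mm. A picture is of the moment at which its call begins: read the wrist's pose just before it.
A pose or a line that the arm cannot do raises bot.MotionError and nothing moves.
- bot.finish_job(): hands the job in, once; it reports no verdict.
The state is a dict: "clock": time; "joint_positions": joint angles; "qvel": joint speeds; "effort": joint torques, N m; "ee_pos": TCP position; "tool_rot": TCP orientation; "ft_force": force on the tool from outside, world axes, zero at the start; "moment": the same for the moment, N m; "grip_width": finger opening in mm.
Only numpy, scipy, OpenCV 4.12 (cv2) and the standard library are available. Lean on these libraries where they do the work, as an engineer would, in place of code of your own. Each camera call takes 0.05 s, during which the arm holds its last target. There are 200 camera calls.

### The job

Get the welding fixture ready for tacking: set every pipe cap, round side down, in a ring of its own so that it sits level and centred, then close each cap with one mounting plate from the stack. The plates are oiled and cling together, so slide the top one sideways off the stack rather than lifting it, leaving those below where they are, then lay it centred on the cap's rim with its length across the row of rings and press it down flat and level. Leave the plates you do not need stacked on the stand, and leave the other things on the table where they are.

Things in the scene. Friction and masses are not known exactly. Their poses are not given: they have to be found in the camera images.
- fixture: Fixed welding fixture: a grey bed plate 110 x 320 x 10 mm lying on the table with three short steel rings standing on it in a row. Origin under the middle of the bed; its y axis runs along the row, its x axis across it.
- stand_top (a point): Middle of the top of the fixed plate stand, 34 mm above the table, carrying the stack. Two wooden bearers 46 mm wide, 110 mm over both (plates overhang them), on a blue base 6 mm thick that reaches 72 mm to -x. At its +x end stands a blue stop 40 mm wide, 69 mm above the table, its face 63 mm from this point; the -x end and both sides are open. x runs along the stacked plates to the stop, z up.
- ring1 (a point): Centre of the upper edge of ring 1 of the fixture (number 1 counted from the -y end of the row), 40 mm above the table. Ring: 56 mm outside, 44 mm inside, 30 mm tall on the 10 mm bed; ring centres 110 mm apart. Axes as the fixture's.
- ring2 (a point): Centre of the upper edge of ring 2 of the fixture (number 2 counted from the -y end of the row), 40 mm above the table. Ring: 56 mm outside, 44 mm inside, 30 mm tall on the 10 mm bed; ring centres 110 mm apart. Axes as the fixture's.
- ring3 (a point): Centre of the upper edge of ring 3 of the fixture (number 3 counted from the -y end of the row), 40 mm above the table. Ring: 56 mm outside, 44 mm inside, 30 mm tall on the 10 mm bed; ring centres 110 mm apart. Axes as the fixture's.
- cap1_mid (a point): Steel pipe cap (absent in some starts): round-bottomed cup, 60 mm across, 40 mm tall, open on top, wall 5 mm; bottom a 30 mm radius dome with a flat crown 30 mm across, straight skirt over the top 14 mm; 0.3 kg. This point: on its axis half-way up; z points out of the mouth. Starts round side down on a 3 mm mat. Seated in a ring, the point is 14.4 mm above the ring edge. Tipped on its side on the table it rolls upright in some seconds.
- cap2_mid (a point): Steel pipe cap (absent in some starts): round-bottomed cup, 60 mm across, 40 mm tall, open on top, wall 5 mm; bottom a 30 mm radius dome with a flat crown 30 mm across, straight skirt over the top 14 mm; 0.3 kg. This point: on its axis half-way up; z points out of the mouth. Starts round side down on a 3 mm mat. Seated in a ring, the point is 14.4 mm above the ring edge. Tipped on its side on the table it rolls upright in some seconds.
- cap3_mid (a point): Steel pipe cap (absent in some starts): round-bottomed cup, 60 mm across, 40 mm tall, open on top, wall 5 mm; bottom a 30 mm radius dome with a flat crown 30 mm across, straight skirt over the top 14 mm; 0.3 kg. This point: on its axis half-way up; z points out of the mouth. Starts round side down on a 3 mm mat. Seated in a ring, the point is 14.4 mm above the ring edge. Tipped on its side on the table it rolls upright in some seconds.
- plate1_mid (a point): Steel mounting plate 120 x 66 x 10 mm with an open slot 14 mm wide and 20 mm deep in each short end, about 0.5 kg; this point is its centre. x runs along its length, z is normal to it. All four start stacked on the stand, plate 1 lowest, plate 4 on top. Lying on a cap's rim its centre is 25 mm above the cap's point.
- plate2_mid (a point): Steel mounting plate 120 x 66 x 10 mm with an open slot 14 mm wide and 20 mm deep in each short end, about 0.5 kg; this point is its centre. x runs along its length, z is normal to it. All four start stacked on the stand, plate 1 lowest, plate 4 on top. Lying on a cap's rim its centre is 25 mm above the cap's point.
- plate3_mid (a point): Steel mounting plate 120 x 66 x 10 mm with an open slot 14 mm wide and 20 mm deep in each short end, about 0.5 kg; this point is its centre. x runs along its length, z is normal to it. All four start stacked on the stand, plate 1 lowest, plate 4 on top. Lying on a cap's rim its centre is 25 mm above the cap's point.
- plate4_mid (a point): Steel mounting plate 120 x 66 x 10 mm with an open slot 14 mm wide and 20 mm deep in each short end, about 0.5 kg; this point is its centre. x runs along its length, z is normal to it. All four start stacked on the stand, plate 1 lowest, plate 4 on top. Lying on a cap's rim its centre is 25 mm above the cap's point.
- mallet: Bystander: soft-faced mallet lying on the table, 230 mm long, 85 mm wide at the head, 38 mm high. Origin on its underside.
- brush: Bystander: wire brush lying on the table. Origin on its underside.
- wrench: Bystander: open-ended spanner lying flat on the table. Origin on its underside.
- vblock: Bystander: dark steel V-block, 70 x 50 x 50 mm. Origin on its underside.
- magnet: Bystander: flat triangular welding magnet, 100 mm legs, 19 mm high. Origin on its underside.
- spray: Bystander: grey spray can, 64 mm across, 170 mm tall. Origin on its underside.
- stopangle: Bystander: dark steel stop angle of the table, 100 mm wide, 87 mm high. Origin on its underside.
There are look-alikes about, which are no part of the job. What is shaped like the part that bears cap2_mid but orange or purple is not meant. Leave any brown look-alike of the part that bears cap1_mid alone.

How it is judged (in metres and radians):
At the end, for the whole second after the job is handed in: Each cap present is in its own ring (6 mm, seated height 4 mm, level 4.3 deg); each carries one plate, centred (8 mm), on the rim (3 mm), level (4.3 deg), its length across the row (10 deg); unneeded plates lie within 15 mm of their starts in the stack (((horizontal distance between cap1_mid and ring1 below 0.006 m and z of cap1_mid in the frame of ring1 between 0.0104 and 0.0184 m and angle between cap1_mid's own z axis and vertical below 0.075 rad) or (horizontal distance between cap1_mid and ring2 below 0.006 m and z of cap1_mid in the frame of ring2 between 0.0104 and 0.0184 m and angle between cap1_mid's own z axis and vertical below 0.075 rad) or (horizontal distance between cap1_mid and ring3 below 0.006 m and z of cap1_mid in the frame of ring3 between 0.0104 and 0.0184 m and angle between cap1_mid's own z axis and vertical below 0.075 rad)) and ((horizontal distance between cap2_mid and ring1 below 0.006 m and z of cap2_mid in the frame of ring1 between 0.0104 and 0.0184 m and angle between cap2_mid's own z axis and vertical below 0.075 rad) or (horizontal distance between cap2_mid and ring2 below 0.006 m and z of cap2_mid in the frame of ring2 between 0.0104 and 0.0184 m and angle between cap2_mid's own z axis and vertical below 0.075 rad) or (horizontal distance between cap2_mid and ring3 below 0.006 m and z of cap2_mid in the frame of ring3 between 0.0104 and 0.0184 m and angle between cap2_mid's own z axis and vertical below 0.075 rad)) and ((horizontal distance between cap3_mid and ring1 below 0.006 m and z of cap3_mid in the frame of ring1 between 0.0104 and 0.0184 m and angle between cap3_mid's own z axis and vertical below 0.075 rad) or (horizontal distance between cap3_mid and ring2 below 0.006 m and z of cap3_mid in the frame of ring2 between 0.0104 and 0.0184 m and angle between cap3_mid's own z axis and vertical below 0.075 rad) or (horizontal distance between cap3_mid and ring3 below 0.006 m and z of cap3_mid in the frame of ring3 between 0.0104 and 0.0184 m and angle between cap3_mid's own z axis and vertical below 0.075 rad)) and ((horizontal distance between plate2_mid and cap1_mid below 0.008 m and z of plate2_mid in the frame of cap1_mid between 0.022 and 0.028 m and angle between the z axis of plate2_mid and the z axis of fixture, either way round below 0.075 rad and angle between the x axis of plate2_mid and the x axis of fixture, either way round below 0.17 rad) or (horizontal distance between plate3_mid and cap1_mid below 0.008 m and z of plate3_mid in the frame of cap1_mid between 0.022 and 0.028 m and angle between the z axis of plate3_mid and the z axis of fixture, either way round below 0.075 rad and angle between the x axis of plate3_mid and the x axis of fixture, either way round below 0.17 rad) or (horizontal distance between plate4_mid and cap1_mid below 0.008 m and z of plate4_mid in the frame of cap1_mid between 0.022 and 0.028 m and angle between the z axis of plate4_mid and the z axis of fixture, either way round below 0.075 rad and angle between the x axis of plate4_mid and the x axis of fixture, either way round below 0.17 rad)) and ((horizontal distance between plate2_mid and cap2_mid below 0.008 m and z of plate2_mid in the frame of cap2_mid between 0.022 and 0.028 m and angle between the z axis of plate2_mid and the z axis of fixture, either way round below 0.075 rad and angle between the x axis of plate2_mid and the x axis of fixture, either way round below 0.17 rad) or (horizontal distance between plate3_mid and cap2_mid below 0.008 m and z of plate3_mid in the frame of cap2_mid between 0.022 and 0.028 m and angle between the z axis of plate3_mid and the z axis of fixture, either way round below 0.075 rad and angle between the x axis of plate3_mid and the x axis of fixture, either way round below 0.17 rad) or (horizontal distance between plate4_mid and cap2_mid below 0.008 m and z of plate4_mid in the frame of cap2_mid between 0.022 and 0.028 m and angle between the z axis of plate4_mid and the z axis of fixture, either way round below 0.075 rad and angle between the x axis of plate4_mid and the x axis of fixture, either way round below 0.17 rad)) and ((horizontal distance between plate2_mid and cap3_mid below 0.008 m and z of plate2_mid in the frame of cap3_mid between 0.022 and 0.028 m and angle between the z axis of plate2_mid and the z axis of fixture, either way round below 0.075 rad and angle between the x axis of plate2_mid and the x axis of fixture, either way round below 0.17 rad) or (horizontal distance between plate3_mid and cap3_mid below 0.008 m and z of plate3_mid in the frame of cap3_mid between 0.022 and 0.028 m and angle between the z axis of plate3_mid and the z axis of fixture, either way round below 0.075 rad and angle between the x axis of plate3_mid and the x axis of fixture, either way round below 0.17 rad) or (horizontal distance between plate4_mid and cap3_mid below 0.008 m and z of plate4_mid in the frame of cap3_mid between 0.022 and 0.028 m and angle between the z axis of plate4_mid and the z axis of fixture, either way round below 0.075 rad and angle between the x axis of plate4_mid and the x axis of fixture, either way round below 0.17 rad)) and distance of plate1_mid from where it was at the start of the episode below 0.015 m and (distance of plate2_mid from where it was at the start of the episode below 0.015 m or (horizontal distance between plate2_mid and cap1_mid below 0.008 m and z of plate2_mid in the frame of cap1_mid between 0.022 and 0.028 m and angle between the z axis of plate2_mid and the z axis of fixture, either way round below 0.075 rad and angle between the x axis of plate2_mid and the x axis of fixture, either way round below 0.17 rad) or (horizontal distance between plate2_mid and cap2_mid below 0.008 m and z of plate2_mid in the frame of cap2_mid between 0.022 and 0.028 m and angle between the z axis of plate2_mid and the z axis of fixture, either way round below 0.075 rad and angle between the x axis of plate2_mid and the x axis of fixture, either way round below 0.17 rad) or (horizontal distance between plate2_mid and cap3_mid below 0.008 m and z of plate2_mid in the frame of cap3_mid between 0.022 and 0.028 m and angle between the z axis of plate2_mid and the z axis of fixture, either way round below 0.075 rad and angle between the x axis of plate2_mid and the x axis of fixture, either way round below 0.17 rad))); the robot touches nothing.
It fails at once if a plate below moved more than 15 mm while the one on top of it is being taken off, or the bottom plate at any time (distance of plate1_mid from where it was at the start of the episode above 0.015 m or (distance of plate2_mid from where it was at the start of the episode above 0.015 m and distance of plate3_mid from where it was at the start of the episode below 0.1 m) or (distance of plate3_mid from where it was at the start of the episode above 0.015 m and distance of plate4_mid from where it was at the start of the episode below 0.1 m)).
It fails at once if a top plate raised straight off the stack (a gap of 15 to 35 mm to the plate below while still over it), in place of being slid off ((distance of plate1_mid from where it was at the start of the episode below 0.03 m and horizontal distance between plate2_mid and plate1_mid below 0.05 m and z of plate2_mid in the frame of plate1_mid between 0.025 and 0.045 m) or (distance of plate2_mid from where it was at the start of the episode below 0.03 m and horizontal distance between plate3_mid and plate2_mid below 0.05 m and z of plate3_mid in the frame of plate2_mid between 0.025 and 0.045 m) or (distance of plate3_mid from where it was at the start of the episode below 0.03 m and horizontal distance between plate4_mid and plate3_mid below 0.05 m and z of plate4_mid in the frame of plate3_mid between 0.025 and 0.045 m)).
It fails at once if a bystander (mallet, brush, spanner, V-block, magnet, spray can, stop angle) pushed more than 40 mm away (distance of any of mallet, brush, wrench, vblock, magnet, spray, stopangle from where it was at the start of the episode above 0.04 m).
Of cap1, cap2, cap3 only 2 to 3 are there at a start; the rules pass over those that are not, and their reading is None.
At some moment in a run one of cap1, cap2, cap3 may be knocked a few centimetres aside while the robot is not near it.
Once in a run the grip may slacken for a moment while it holds something.
It also fails if it takes over 210 s, if anything falls off the work surface, if the arm or the gripper's body presses on something with over 40 N, if the wrist force passes 120 N, or if a joint passes its speed limit or range.

## Working session

There is one attempt and no reset: what is moved stays moved. The work goes in short steps, each a Python script; the robot and the scene stay as the last script left them, time stands still between calls to the robot, and variables do not carry over. Pictures are saved under pics/ and viewed, about 12 in all and at most 16, crops included, and the job is handed in when it is done.

```bash
ls; mkdir -p pics
python3 - <<'E'
from rig import bot
import cv2,numpy as np
for n in ("scene","side"):
    c=bot.read_camera(n); cv2.imwrite(f"pics/{n}0.png",c["image"])
    np.savez(f"{n}0.npz",**{k:v for k,v in c.items()})
    print(n,{k:v for k,v in c.items() if k not in("image","depth")},(c["depth"]>0).mean())
c=bot.read_camera("wrist");print({k:v for k,v in c.items() if k not in("image","depth")})
print(bot.read_state(), bot.tip_reach)
E
```

```text
pics
scene {'fovy': 51.16546979070766, 'cx': 275.12417116072163, 'cy': 210.93676818969925, 'k1': -0.12721138748893365, 'eye': array([1255.68119069,  106.2568354 ,  920.76630661]), 'attitude': array([-0.23126241,  0.62823109,  0.69350522, -0.2662591 ])} 0.995922619047619
side {'fovy': 55.00751967873553, 'cx': 275.1677442585781, 'cy': 211.92507342202657, 'k1': 0.0378706168676726, 'eye': array([ 339.49558856, -858.69743564,  865.49981543]), 'attitude': array([-0.40210856,  0.90985238, -0.09525977,  0.03745571])} 0.9963775510204081
{'fovy': 64.76002096241885, 'cx': 279.2115395735489, 'cy': 204.41208945003584, 'k1': -0.042509943985700904, 'mount': array([[ 9.99999493e-01,  1.00482329e-03, -6.07622742e-05,
         7.75629556e-01],
       [ 3.82069286e-04, -3.23005914e-01,  9.46396869e-01,
        -1.22633964e+02],
       [ 9.31335043e-04, -9.46396413e-01, -3.23006134e-01,
         8.31068772e+01],
       [ 0.00000000e+00,  0.00000000e+00,  0.00000000e+00,
         1.00000000e+00]])}
{'clock': 0.15, 'joint_positions': array([-6.66185715e-02,  3.00323146e-01,  1.52145655e+00, -3.46779391e-06,
        1.32067532e+00, -6.66343595e-02]), 'qvel': array([ 0.00032655, -0.00249887, -0.00307743, -0.00021558,  0.0012701 ,
        0.00145048]), 'effort': array([ 1.15317634e-03, -5.43663168e+01, -3.61884356e+01, -9.07762978e-05,
        3.16729136e-03,  4.75633647e-05]), 'ee_pos': array([ 5.49836785e+02, -3.01887299e-03,  2.49855149e+02]), 'tool_rot': array([ 7.07125829e-01, -7.07087602e-01,  2.98408357e-04,  3.10180072e-04]), 'ft_force': array([-0.2795209 ,  0.30433775,  0.38178291]), 'moment': array([ 0.04155846,  0.00434573, -0.01662749]), 'grip_width': 85.31756267442634} 19.0
```

View pics/scene0.png

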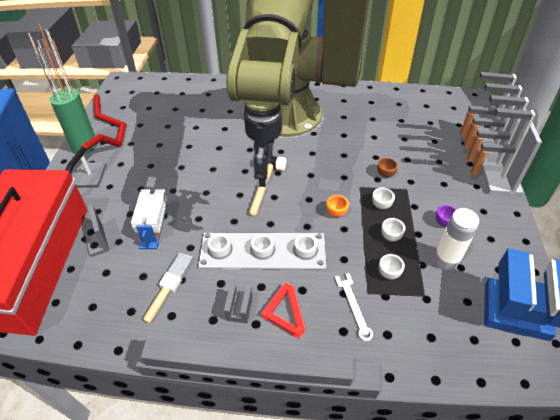

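View pics/side0.png

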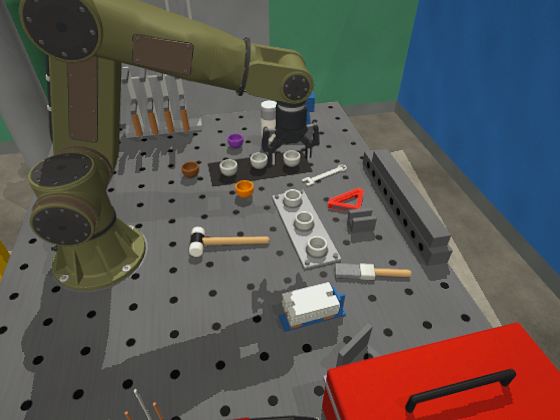

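Targets are the three whitish steel caps on the mat, in scene pixels (383,199), (393,230) and (391,267). The look-alikes are orange (338,206), purple (446,215) and brown (387,168). The fixture is at (262,250), the stack at (152,212). All three caps are present. Next is a coarse localisation by casting scene pixels through depth.

```bash
cat > h.py <<'E'
import numpy as np, cv2
from scipy.spatial.transform import Rotation as R
from scipy.optimize import least_squares
def rot(q): return R.from_quat(np.r_[q[1:],q[0]])   # wxyz -> Rotation
def down(yaw):  # tool down, jaws (tool x) along world direction yaw
    q=(R.from_euler('z',yaw)*R.from_euler('x',-90,degrees=True)).as_quat(); return np.r_[q[3],q[:3]]
def snap(bot,name,png=None):
    s=bot.read_state(); c=bot.read_camera(name)
    if name=="wrist":
        T=np.eye(4);T[:3,:3]=rot(s["tool_rot"]).as_matrix();T[:3,3]=s["ee_pos"]; M=T@c["mount"]
        c["Rm"],c["t"]=M[:3,:3],M[:3,3]
    else: c["Rm"],c["t"]=rot(c["attitude"]).as_matrix(),np.array(c["eye"])
    if png: cv2.imwrite("pics/"+png,c["image"])
    return c
def K(c):
    f=210/np.tan(np.radians(c["fovy"])/2); return np.array([[f,0,c["cx"]],[0,f,c["cy"]],[0,0,1.]])
def rays(c,uv):
    p=cv2.undistortPoints(np.asarray(uv,float).reshape(-1,1,2),K(c),np.array([c["k1"],0,0,0.]),None,None,None).reshape(-1,2)
    return np.c_[p,np.ones(len(p))]
def onplane(c,uv,z):
    d=rays(c,uv)@c["Rm"].T; return c["t"]+d*((z-c["t"][2])/d[:,2])[:,None]
def cloud(c):
    v,u=np.mgrid[:420,:560]; r=rays(c,np.c_[u.ravel(),v.ravel()])*c["depth"].reshape(-1,1)
    return (r@c["Rm"].T+c["t"]).reshape(420,560,3)
def proj(c,P):
    p=(np.atleast_2d(P)-c["t"])@c["Rm"]
    return cv2.projectPoints(p,np.zeros(3),np.zeros(3),K(c),np.array([c["k1"],0,0,0.]))[0].reshape(-1,2)
def circle(P):
    P=P[:,:2]; f=lambda a:np.hypot(*(P-a[:2]).T)-a[2]
    return least_squares(f,np.r_[P.mean(0),28],loss="soft_l1").x
E
python3 - <<'E'
from h import *
for n in("scene","side"):
    c=dict(np.load(n+"0.npz")); c={k:(v if v.ndim else float(v)) for k,v in c.items()}
    c["Rm"],c["t"]=rot(c["attitude"]).as_matrix(),c["eye"]
    P=cloud(c); hsv=cv2.cvtColor(c["image"],cv2.COLOR_BGR2HSV)
    print(n,"table z",np.median(P[300:330,300:330,2]) if n=="scene" else np.median(P[330:360,200:260,2]))
    m=((hsv[...,1]<60)&(hsv[...,2]>120)&(P[...,2]>8)&(P[...,2]<100)&(P[...,0]>250)&(P[...,0]<800)&(abs(P[...,1])<450)).astype(np.uint8)
    k,l,st,ce=cv2.connectedComponentsWithStats(m)
    for i in range(1,k):
        if st[i,4]>60:
            q=P[l==i]; print(ce[i].round(),st[i,4],"lo",q.min(0).round(),"hi",q.max(0).round(),"zmed",np.median(q[:,2]).round(1), "top centre",np.median(q[q[:,2]>np.percentile(q[:,2],70)],0).round(1))
E
```

```text
scene table z 0.2443165689360285
[280. 163.] 114 lo [266.  -7.   8.] hi [299.  22.  41.] zmed 30.7 top centre [283.4   8.4  37.1]
[257. 200.] 74 lo [390. -51.  17.] hi [479. -34.  27.] zmed 23.1 top centre [422.9 -41.4  25. ]
[383. 198.] 349 lo [374. 277.   8.] hi [436. 334.  47.] zmed 31.7 top centre [410.8 303.6  42.2]
[150. 210.] 1070 lo [ 466. -357.    9.] hi [ 598. -279.   80.] zmed 73.1 top centre [ 544.  -314.4   75.3]
[ 95. 223.] 75 lo [ 579. -449.   84.] hi [ 637. -417.   91.] zmed 87.0 top centre [ 609.4 -435.5   88.7]
[393. 229.] 414 lo [486. 296.   8.] hi [546. 354.  48.] zmed 32.2 top centre [520.4 322.8  43. ]
[263. 250.] 4089 lo [ 526. -170.    8.] hi [664. 154.  45.] zmed 11.8 top centre [600.9  -6.   29.8]
[443. 249.] 250 lo [569. 430.   8.] hi [612. 449. 100.] zmed 68.4 top centre [600.1 437.6  89.7]
[174. 275.] 729 lo [ 629. -246.    8.] hi [ 799. -182.   24.] zmed 18.0 top centre [ 714.2 -219.8   20.1]
[391. 266.] 472 lo [604. 284.   8.] hi [665. 343.  47.] zmed 31.8 top centre [637.6 312.5  42.5]
[345. 285.] 70 lo [664. 184.   8.] hi [707. 218.  11.] zmed 9.3 top
[... 458 characters left out ...]
.] 185 lo [378. 274.  12.] hi [435. 335.  48.] zmed 34.4 top centre [405.8 302.1  42.8]
[306. 227.] 2195 lo [ 529. -175.    8.] hi [664. 155.  44.] zmed 11.7 top centre [597.2 -24.7  34. ]
[199. 230.] 72 lo [264. -10.  24.] hi [299.  19.  41.] zmed 35.6 top centre [281.1   2.1  38.6]
[196. 248.] 171 lo [250. -68.   8.] hi [289. -37.  41.] zmed 29.3 top centre [272.6 -54.4  37. ]
[356. 270.] 460 lo [ 632. -249.    8.] hi [ 738. -185.   24.] zmed 16.8 top centre [ 709.1 -223.7   19.1]
[310. 303.] 1634 lo [ 467. -360.   33.] hi [ 592. -284.   78.] zmed 72.0 top centre [ 526.7 -324.7   74. ]
[362. 332.] 109 lo [ 581. -450.   83.] hi [ 635. -419.   90.] zmed 86.7 top centre [ 605.  -440.6   88.2]
```

Run:
```python
from rig import bot
from h import *
import pickle
D=[]
for nm,p in (("fix",(560,20,330)),("caps",(517,330,300)),("stack",(531,-290,270))):
    bot.move_to(p,down(0)); bot.dwell(.3)
    c=snap(bot,"wrist",nm+"1.png"); D.append(c)
    print(nm,bot.read_state()["ee_pos"].round(1),bot.read_state()["clock"])
pickle.dump(D,open("d1.pkl","wb"))
cv2.imwrite("pics/all1.png",np.vstack([np.hstack([cv2.resize(D[0]["image"],(400,300)),cv2.resize(D[1]["image"],(400,300))]),np.hstack([cv2.resize(D[2]["image"],(400,300)),np.zeros((300,400,3),np.uint8)])]))
```

```text
fix [559.9  19.8 329.4] 0.925
caps [517.3 329.5 300.1] 2.475
stack [ 531.1 -289.8  270. ] 5.0417
```

View pics/all1.png

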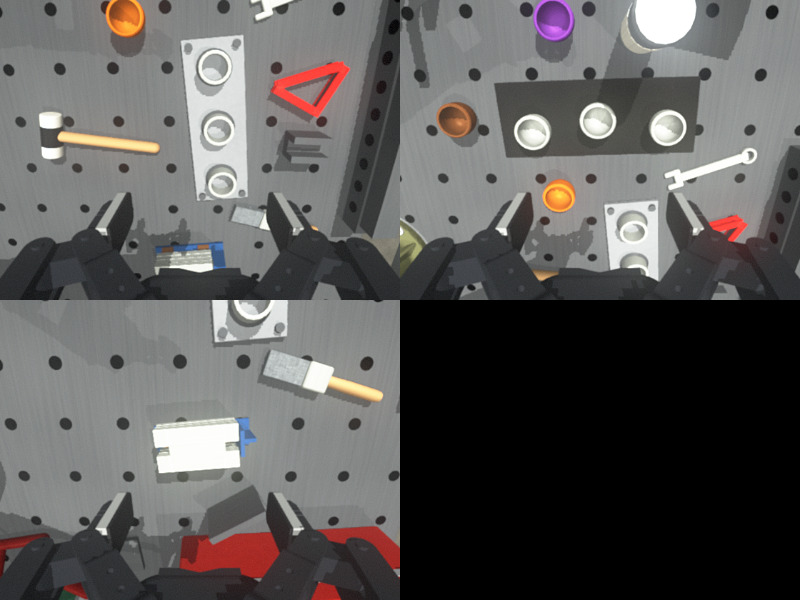

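The wrist views show the three steel caps on the dark mat at mosaic pixels (532,131), (597,120) and (667,127). The brown (456,119), orange (558,195) and purple (553,18) look-alikes are clearly separate. The rings are at (214,67), (218,129) and (222,182). The stack is at (198,446), with its stop on the +x side. Next is precise localisation.

```bash
cat >> h.py <<'E'
def topmask(c,z0,z1,xy,r,vmin=110):
    P=cloud(c); h=cv2.cvtColor(c["image"],cv2.COLOR_BGR2HSV)
    return P,(h[...,1]<70)&(h[...,2]>vmin)&(P[...,2]>z0)&(P[...,2]<z1)&(np.hypot(P[...,0]-xy[0],P[...,1]-xy[1])<r)
def rim(c,ztop,xy,r=45):
    """annulus at height ztop: outer contour -> rays on the plane z=ztop -> circle"""
    P,m=topmask(c,ztop-5,ztop+6,xy,r)
    cs,_=cv2.findContours(m.astype(np.uint8),cv2.RETR_EXTERNAL,cv2.CHAIN_APPROX_NONE)
    k=np.vstack([q.reshape(-1,2) for q in cs if len(q)>15]); hull=cv2.convexHull(k.astype(np.int32)).reshape(-1,2)
    a=circle(onplane(c,hull,ztop)); q=P[m]; A=np.c_[q[:,:2]-q[:,:2].mean(0),np.ones(len(q))]
    pl=np.linalg.lstsq(A,q[:,2],rcond=None)[0]
    return a.round(1),circle(q).round(1),np.median(q[:,2]).round(1),np.degrees(pl[:2]).round(1)
def plate(c,ztop,xy,r=80):
    P,m=topmask(c,ztop-5,ztop+6,xy,r)
    m=cv2.morphologyEx(m.astype(np.uint8),cv2.MORPH_OPEN,np.ones((3,3)))
    cs,_=cv2.findContours(m,cv2.RETR_EXTERNAL,cv2.CHAIN_APPROX_NONE)
    k=max(cs,key=cv2.contourArea).reshape(-1,2); w=onplane(c,k,ztop)[:,:2]
    (cx,cy),(a,b),t=cv2.minAreaRect(w.astype(np.float32))
    if a<b: a,b,t=b,a,t+90
    t=(t+90)%180-90; q=P[m>0]; A=np.c_[q[:,:2]-q[:,:2].mean(0),np.ones(len(q))]
    pl=np.linalg.lstsq(A,q[:,2],rcond=None)[0]
    return np.array([cx,cy]).round(1),(round(a,1),round(b,1)),round(t,2),np.median(q[:,2]).round(1),np.degrees(pl[:2]).round(1)
E
python3 - <<'E'
from h import *
import pickle
F,C,S=pickle.load(open("d1.pkl","rb"))
sc=[]
for n in("scene","side"):
    c=dict(np.load(n+"0.npz")); c={k:(v if v.ndim else float(v)) for k,v in c.items()}
    c["Rm"],c["t"]=rot(c["attitude"]).as_matrix(),c["eye"]; sc.append(c)
for nm,c in(("wrist",C),("scene",sc[0]),("side",sc[1])):
    for xy in((406,306),(517,324),(635,312)):
        try: print(nm,"cap",*rim(c,43,xy))
        except Exception as e: print(nm,xy,e)
for nm,c in(("wrist",F),("scene",sc[0]),("side",sc[1])):
    for xy in((590,100),(597,-8),(605,-118)):
        try:print(nm,"ring",*rim(c,40,xy))
        except Exception as e: print(nm,xy,e)
for nm,c in(("wrist",S),("scene",sc[0]),("side",sc[1])): print(nm,"plate",*plate(c,74,(531,-320)))
P=cloud(S); print("top z",[np.median(P[...,2][(abs(P[...,0]-x)<8)&(abs(P[...,1]+320)<20)]).round(1) for x in (490,530,570,600)])
E
```

```text
wrist cap [405.1 306.2  30. ] [404.6 305.7  27.4] 41.6 [ 0.  -0.1]
wrist cap [515.3 325.6  29.7] [515.3 325.3  27.3] 41.5 [ 0.  -0.1]
wrist cap [632.1 313.9  29.7] [632.5 313.5  27.2] 41.5 [-0.  -0.2]
scene cap [407.7 305.6  30.5] [406.2 305.9  27.1] 42.1 [-0.5  0.3]
scene cap [516.9 324.6  30.5] [515.9 325.   27. ] 42.7 [-0.6 -0.3]
scene cap [635.8 312.6  30.6] [635.  313.2  27.2] 42.3 [-0.7  0.1]
side cap [407.8 301.6  30.7] [407.6 302.9  26.4] 42.0 [-0.1  1.8]
side cap [517.5 320.8  30.1] [518.1 322.3  27.2] 42.0 [ 1.3 -1.1]
side cap [635.2 307.6  31.2] [635.8 310.1  27.3] 41.2 [ 0.2 -0.5]
wrist ring [585.4 100.2  27.1] [585.4 100.3  24.5] 38.7 [0.  0.4]
wrist ring [595.1  -8.3  27.6] [595.2  -8.5  24.8] 38.7 [-0.1  0.1]
wrist ring [ 604.6 -117.1   27.9] [ 604.8 -117.7   24.9] 38.6 [-0.1 -0.2]
scene ring [586.8 102.5  28.6] [586.5 102.2  24.8] 39.8 [-0.7  0.4]
scene ring [596.7  -7.3  28.8] [595.7  -7.5  24.8] 39.9 [-0.8 -0.8]
scene ring [ 605.2 -117.1   28.4] [ 605.3 -117.3   24.8] 39.6 [-0.5  0. ]
side ring [587.5  98.   28.3] [587.6  98.7  24.8] 39.5 [0.7 0.3]
side ring [597.  -12.4  28.3] [596.8 -11.1  24.7] 39.4 [-0.8  0.6]
side ring [ 605.4 -120.6   28.3] [ 606.1 -120.3   24.8] 39.4 [ 0.7 -0.4]
wrist plate [ 528.6 -319.1] (119.5, 66.5) 4.92 72.9 [-0.  -0.1]
scene plate [ 531.9 -317.7] (120.2, 69.3) 4.91 73.9 [0.6 0.2]
side plate [ 528.5 -323.4] (119.9, 67.9) 4.82 72.8 [ 0.1 -0.1]
top z [np.float64(73.0), np.float64(73.0), np.float64(72.8), np.float64(67.0)]
```

Run:
```python
from rig import bot
from h import *
for nm,p in (("stack",(530,-320,270)),("fix",(595,-8,330))):
    for yaw in ((90,-90) if nm=="stack" else (-90,90)):
        try:
            bot.move_to(p,down(np.radians(yaw))); bot.dwell(.4); c=snap(bot,"wrist")
            if nm=="stack": print(yaw,"plate",*plate(c,74,(530,-320)))
            else:
                for xy in((586,101),(596,-8),(605,-118)): print(yaw,"ring",*rim(c,40,xy))
        except Exception as e: print(nm,yaw,repr(e))
s=bot.read_state();print(s["clock"],s["ee_pos"].round(1),s["joint_positions"].round(2))
```

```text
90 plate [ 527.7 -319.7] (119.8, 65.8) 4.87 72.9 [0. 0.]
-90 plate [ 528.9 -320.3] (119.9, 65.8) 4.93 73.0 [-0.1  0. ]
-90 ring [586.2  99.3  27.8] [586.   99.5  25. ] 38.7 [-0.2 -0.2]
-90 ring [595.7  -9.8  27.6] [595.5  -9.8  24.8] 38.8 [-0.1 -0. ]
-90 ring [ 605.6 -118.    27.5] [ 605.3 -118.2   24.8] 38.7 [-0.   0.3]
90 ring [584.4  99.3  27.5] [584.6  99.6  24.7] 38.6 [ 0.2 -0.1]
90 ring [594.3  -8.9  27.5] [594.4  -8.9  24.8] 38.7 [-0.3  0.1]
90 ring [ 603.6 -117.9   27.8] [ 603.8 -118.1   24.9] 38.6 [0.1 0. ]
14.8083 [595.  -8. 330.] [-0.07  0.36  1.26  0.    1.52 -1.65]
```

```bash
cat >> h.py <<'E'
C0=np.array([595.0,-9.3]); FY=np.radians(5.0); RY=np.array([-np.sin(FY),np.cos(FY)])
RING={1:C0-110*RY,2:C0,3:C0+110*RY}
YC=np.radians(95)
def look_cap(bot,xy,z=250,ztop=43,yaw=np.radians(95)):
    """wrist look with the object near the optical axis"""
    zc=z+122; off=83-0.341*(zc-ztop); d=np.array([-np.sin(yaw),np.cos(yaw)])*off
    bot.move_to((*(np.array(xy)-d),z),down(yaw)); bot.dwell(.3); return snap(bot,"wrist")
E
cat > cap.py <<'E'
import sys
from rig import bot
from h import *
x,y,r=float(sys.argv[1]),float(sys.argv[2]),int(sys.argv[3])
bot.move_gripper(85,50)
c=look_cap(bot,(x,y),z=180); a=rim(c,43,(x,y),60); print("seen",*a)
xy=a[0][:2]; assert np.hypot(*(xy-[x,y]))<15
q=down(YC); bot.move_to((*xy,100),q); bot.servo_line((*xy,36),speed=120)
bot.move_gripper(50,50); print("grip",bot.read_state()["grip_width"])
bot.servo_line((*xy,160),speed=150); g=bot.read_state()["grip_width"]; print("lifted",g)
R_=RING[r]; bot.move_to((*R_,160),q); print("over",bot.read_state()["grip_width"])
bot.servo_line((*R_,80),speed=120); bot.dwell(.2)
hit=bot.servo_line((*R_,64),speed=20,until_force=6); s=bot.read_state(); print("hit",hit,s["ee_pos"].round(1),s["grip_width"],s["ft_force"].round(1))
bot.move_gripper(85); bot.servo_line((*R_,140),speed=150)
c=look_cap(bot,R_,z=200,ztop=74); c2=snap(bot,"wrist",f"placed{r}.png"); print("placed",R_.round(1),*rim(c,74.4,R_)); print(bot.read_state()["clock"])
E
python3 cap.py 632 313 3
```

```text
seen [631.9 312.7  29.6] [632.2 312.8  27.2] 41.7 [-0.2  0. ]
grip 57.05343146256893
lifted 57.44996113804212
over 57.32968011508817
hit True [585.4 100.3  67.8] 57.49744400308362 [-2.8 -0.9  5.4]
placed [585.4 100.3] [583.9 100.1  29.5] [584.5 100.1  27.2] 71.9 [1.3 0.4]
23.4333
```

View pics/placed3.png

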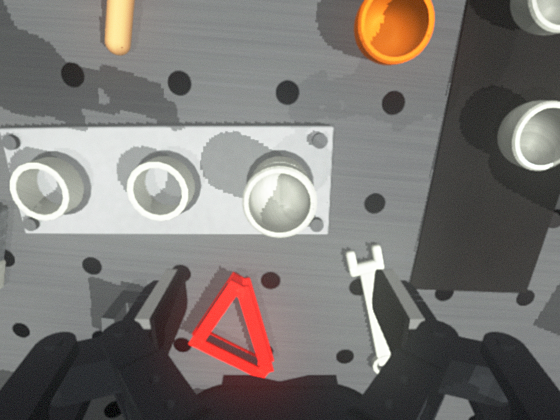

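The cap sits in ring 3 (pixel (280,200)), centred and about 1° from level. On to the other two.

```bash
python3 cap.py 515.2 324.8 2 && python3 cap.py 405 305.4 1
```

```text
seen [513.8 325.   29.6] [514.2 325.1  27.2] 41.6 [-0.1  0.1]
grip 58.742134007400026
lifted 58.5424620679812
over 58.452289180112174
hit True [594.6  -9.3  67.7] 58.4132223385567 [-2.1 -0.2  5.1]
placed [595.   -9.3] [593.3  -9.2  29.4] [594.2  -9.1  27.2] 71.8 [ 0.4 -0.1]
32.0833
seen [402.9 305.4  29.6] [403.3 305.4  27.2] 41.7 [-0.1  0. ]
grip 58.91284132210538
lifted 58.737837631886116
over 58.6897418415296
hit True [ 604.2 -118.9   67.7] 58.7161953888709 [-3.4 -0.2  6.8]
placed [ 604.6 -118.9] [ 603.1 -118.8   29.4] [ 603.9 -118.7   27.2] 71.8 [ 0.2 -0.1]
41.6
```

Run:
```python
from rig import bot
from h import *
YP=np.radians(-85)
c=look_cap(bot,(528.3,-320),z=200,ztop=74,yaw=YP); print("stack",*plate(c,74,(528.3,-320)))
cv2.imwrite("pics/stack2.png",c["image"])
for w in (85,76,68,0):
    bot.move_gripper(w,50); c=snap(bot,"wrist")
    p=rays(c,np.stack(np.meshgrid(np.arange(560),np.arange(420)),-1).reshape(-1,2))*c["depth"].reshape(-1,1)
    t=p@c["mount"][:3,:3].T+c["mount"][:3,3]
    for sgn in(-1,1):
        m=(sgn*t[:,0]>-2)&(abs(t[:,0])<62)&(abs(t[:,2])<16)&(t[:,1]>-40)&(t[:,1]<40)&(c["depth"].ravel()>0)
        q=t[m]; i=q[:,1]>np.percentile(q[:,1],97)
        print(round(bot.read_state()["grip_width"],1),sgn,"tip y",np.percentile(q[:,1],[97,99.5,100]).round(1),"tip x range",q[i,0].min().round(1),q[i,0].max().round(1),"z",q[i,2].min().round(1),q[i,2].max().round(1))
bot.move_gripper(85); print(bot.read_state()["clock"])
```

```text
stack [ 529.2 -320.2] (118.8, 65.7) 4.97 72.9 [-0.1 -0. ]
85.2 -1 tip y [3.2 6.1 8. ] tip x range -49.4 -41.9 z -10.5 11.9
85.2 1 tip y [3.2 6.  7.6] tip x range 42.3 49.7 z -9.5 11.4
75.9 -1 tip y [ 5.6  9.3 11. ] tip x range -43.4 -37.2 z -11.4 11.5
75.9 1 tip y [ 5.7  9.4 11.3] tip x range 37.9 44.4 z -10.0 11.5
67.6 -1 tip y [ 7.  11.2 13.2] tip x range -40.4 -33.3 z -10.7 12.0
67.6 1 tip y [ 7.2 11.1 12.9] tip x range 33.8 41.1 z -9.3 12.0
0.1 -1 tip y [ 8.9 14.4 17.7] tip x range -12.5 2.0 z 6.9 12.5
0.1 1 tip y [ 9.  14.5 18.2] tip x range -1.7 13.5 z 6.7 12.5
46.6833
```

View pics/stack2.png

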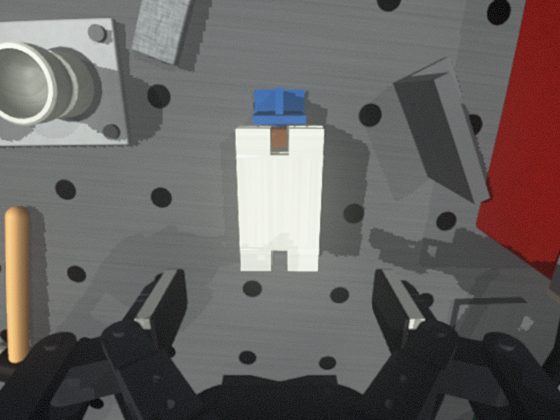

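The stack is at (280,200), square-on, with the stop at +x (top of the picture) and the -x side open. The fingertips measure about 13.5 mm ahead of the TCP at a 66 mm opening. I'll grip the top plate with tips 2.5 mm above the plate below and slide it slowly to -x.

```bash
cat > plate.py <<'E'
import sys
from rig import bot
from h import *
n,px,py,stop=int(sys.argv[1]),float(sys.argv[2]),float(sys.argv[3]),float(sys.argv[4])
YP=np.radians(-85); q=down(YP); zt=34+10*n; zg=zt+6; ax=np.array([np.cos(FY),np.sin(FY)]); p=np.array([px,py])
bot.move_gripper(85,90); bot.move_to((*p,zg+60),q); bot.servo_line((*p,zg),speed=100)
bot.move_gripper(55,90); s=bot.read_state(); print("grip",s["grip_width"],s["ee_pos"].round(1),s["ft_force"].round(1))
f0=s["ft_force"]
for d in (10,30,60,90,135):
    bot.servo_line((*(p-d*ax),zg),speed=30 if d<80 else 60); s=bot.read_state()
    print(d,s["grip_width"].round(1),(s["ft_force"]-f0).round(1))
    if d==10: snap(bot,"wrist",f"slide{n}.png")
    if d>=stop: break
print(bot.read_state()["clock"])
E
python3 plate.py 4 528.4 -320.1 10
```

```text
grip 62.49606753552536 [ 529.  -320.4   81.9] [-2.2  1.7  9.6]Traceback (most recent call last):
  File "plate.py", line 11, in <module>
    print(d,s["grip_width"].round(1),(s["ft_force"]-f0).round(1))
            ^^^^^^^^^^^^^^^^^^^^^
AttributeError: 'float' object has no attribute 'round'
```

```bash
sed -i 's/s\["grip_width"\].round(1)/round(s["grip_width"],1),s["ee_pos"].round(1)/' plate.py
python3 - <<'E'
from rig import bot
from h import *
s=bot.read_state(); print(s["ee_pos"].round(1),s["grip_width"],s["ft_force"].round(1),s["clock"])
c=snap(bot,"wrist"); cv2.imwrite("pics/slide4.png",cv2.resize(c["image"][60:420,120:440],None,fx=1.6,fy=1.6,interpolation=cv2.INTER_CUBIC))
P=cloud(c)
for t in (-100,-80,-60,-45,0,30,50,55,58,62,66): 
    w=np.array([528.4,-320.1])+t*np.array([.9962,.0872])+18*np.array([-.0872,.9962])
    m=np.hypot(P[...,0]-w[0],P[...,1]-w[1])<3; print(t,np.median(P[m][:,2]).round(1),end="; ")
E
```

```text
[ 519.4 -321.5   81.9] 62.604845239571546 [2.6 0.9 7.8] 48.8333
-100 nan; -80 nan; -60 73.0; -45 73.2; 0 73.2; 30 73.0; 50 71.9; 55 62.9; 58 62.8; 62 63.5; 66 68.0;
  return _methods._mean(a, axis=axis, dtype=dtype,
  ret = ret.dtype.type(ret / rcount)
```

View pics/slide4.png

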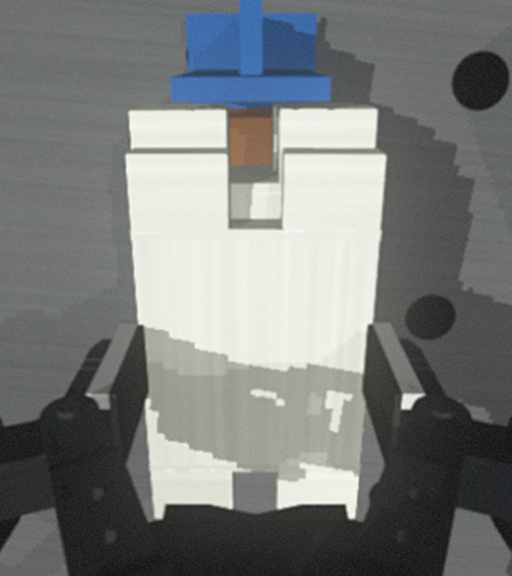

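Plate 4 has slid about 10 mm (its edge is at crop row 150). Plate 3 is still by the stop (edge at row 110). Closing the jaws pushed the tool up about 2 mm, so I'll relieve that and carry on with the slide.

```bash
cat > plate2.py <<'E'
import sys
from rig import bot
from h import *
n,px,py,zg,d0=int(sys.argv[1]),*map(float,sys.argv[2:6])
q=down(np.radians(-85)); ax=np.array([np.cos(FY),np.sin(FY)]); p=np.array([px,py])
for d in (30,60,90,135):
    if d<=d0: continue
    bot.servo_line((*(p-d*ax),zg),speed=30 if d<80 else 60); s=bot.read_state()
    print(d,round(s["grip_width"],1),s["ee_pos"].round(1),s["ft_force"].round(1))
c=snap(bot,"wrist",f"off{n}.png"); print("left on stack",*plate(c,24+10*n,(528.4,-320.1),70)); e=s["ee_pos"]
print("held",*plate(c,e[2]-8,e[:2]),s["clock"])
E
python3 plate2.py 4 528.4 -320.1 81.5 10
```

```text
30 62.6 [ 498.4 -322.9   81.9] [-0.4  0.4  7.5]
60 63.1 [ 468.8 -325.5   81.9] [ 2.2 -0.1  6.2]
90 62.2 [ 438.2 -327.9   81.2] [-3.7  0.2  0.6]
135 62.5 [ 394.1 -331.9   81.5] [ 0.3  0.1 -4. ]
left on stack [ 490.3 -324.3] (65.6, 41.5) -84.94 62.9 [0.1 0. ]
held [ 395.3 -332.1] (118.9, 65.6) 4.75 72.5 [-0.1  0.1] 52.4
```

View pics/off4.png

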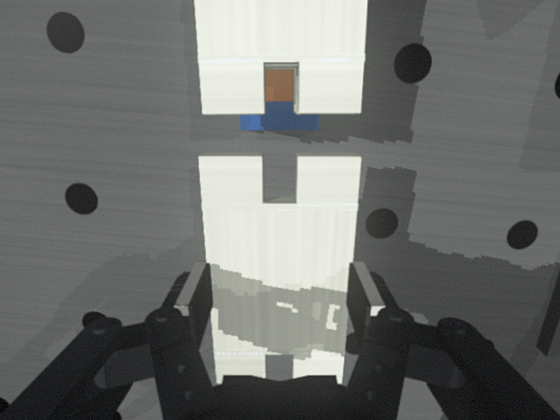

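Plate 4 came free level and plate 3 has not moved (its edge is within about 1 mm). Now place it on ring 3's cap.

```bash
cat > place.py <<'E'
import sys
from rig import bot
from h import *
r=int(sys.argv[1]); dz=float(sys.argv[2])  # plate bottom = TCP - dz
q=down(np.radians(-85)); T=RING[r]; s=bot.read_state()
bot.servo_line((*s["ee_pos"][:2],165),speed=150)
sc=snap(bot,"scene")
for k in (1,2,3):
    try: print("scene cap/plate",k,RING[k].round(1),*rim(sc,74.4,RING[k]))
    except Exception as e: print(k,e)
bot.move_to((*T,165),q); bot.dwell(.3); s=bot.read_state(); e=s["ee_pos"]
c=snap(bot,"wrist"); h=plate(c,e[2]-dz+10,e[:2]); print("held",e.round(1),round(s["grip_width"],1),*h)
off=h[0]-e[:2]-[.8,0]
if np.hypot(*off)>4 or abs(h[4]).max()>2.5 or abs(h[2]-5)>4: sys.exit("held plate off - stop")
bot.servo_line((*T,74.4+dz+8),speed=120); bot.dwell(.3)
hit=bot.servo_line((*T,74.4+dz-4),speed=15,until_force=6); s=bot.read_state(); print("hit",hit,s["ee_pos"].round(1),s["ft_force"].round(1))
bot.move_gripper(85); bot.servo_line((*T,140),speed=150)
bot.move_gripper(0); bot.servo_line((*T,110),speed=120); bot.dwell(.2)
hit=bot.servo_line((*T,98),speed=15,until_force=10); s=bot.read_state(); print("press",hit,s["ee_pos"].round(1),s["ft_force"].round(1)); bot.dwell(.3)
bot.servo_line((*T,140),speed=100); bot.move_gripper(85)
c=look_cap(bot,T,z=230,ztop=84,yaw=np.radians(-85)); cv2.imwrite(f"pics/done{r}.png",c["image"]); print("laid",T.round(1),*plate(c,84.4,T),bot.read_state()["clock"])
E
python3 place.py 3 17.9
```

```text
scene cap/plate 1 [ 604.6 -118.9] [ 606.6 -116.8   30.4] [ 604.8 -117.4   27.3] 73.2 [-0.5 -0.5]
scene cap/plate 2 [595.   -9.3] [596.8  -7.2  30.4] [595.4  -7.6  27.3] 73.4 [0.1 0.8]
scene cap/plate 3 [585.4 100.3] [587.1 101.4  30.2] [585.4 101.7  27.3] 73.3 [1.2 0.8]
held [585.5  99.8 165.1] 62.5 [586.9  96.8] (118.7, 71.2) 4.68 156.0 [-0.1  0.1]
hit True [585.6 100.3  91. ] [0.9 0.6 4.3]
press True [585.8 100.3 102.1] [-1.1  0.2  7. ]
laid [585.4 100.3] [586.1  99.6] (117.0, 65.9) 5.0 82.2 [2.  0.3] 62.0917
```

View pics/done3.png

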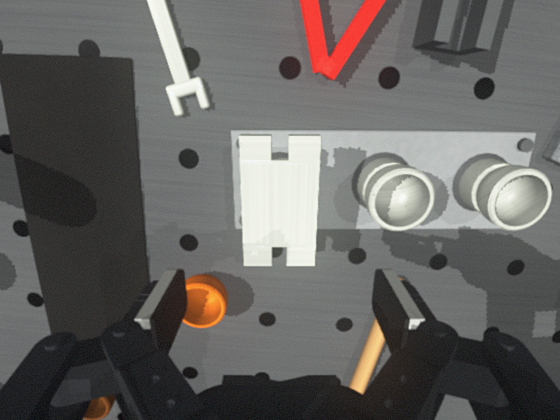

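Plate on ring 3 is laid, centred (1 mm) and aligned, but about 2° high at +x (limit 4.3°). I'll give it a gentle press on the high side to level it.

```bash
cat > nudge.py <<'E'
import sys
from rig import bot
from h import *
r,d,F=int(sys.argv[1]),float(sys.argv[2]),float(sys.argv[3])
ax=np.array([np.cos(FY),np.sin(FY)]); T=RING[r]; p=T+d*ax; q=down(np.radians(-85))
bot.move_gripper(0); bot.move_to((*p,125),q); bot.servo_line((*p,108),speed=60); bot.dwell(.2)
hit=bot.servo_line((*p,98),speed=10,until_force=F); s=bot.read_state(); print("press",hit,s["ee_pos"].round(2),s["ft_force"].round(1))
bot.servo_line((*p,140),speed=100); bot.move_gripper(85)
c=look_cap(bot,T,z=230,ztop=84,yaw=np.radians(-85)); print("laid",T.round(1),*plate(c,84.4,T),bot.read_state()["clock"])
E
python3 nudge.py 3 25 9
```

```text
press True [611.01 102.54 102.5 ] [0.3 0.8 4.8]
laid [585.4 100.3] [586.5  99.8] (117.8, 65.6) 4.92 82.1 [1.5 0.2] 66.7833
```

```bash
python3 nudge.py 3 25 13 && sed -i 's/zg=zt+6/zg=zt+7/' plate.py && python3 plate.py 3 528.4 -320.1 10
```

```text
press True [611.41 102.57 101.66] [-0.4  0.5  5.3]
laid [585.4 100.3] [586.2 100. ] (118.9, 65.4) 4.68 81.8 [-0.3 -0.1] 71.575
grip 62.075659110019906 [ 528.9 -320.6   72.9] [-3.   1.  10.7]
10 62.4 [ 519.4 -321.5   72.9] [ 3.9 -0.7 -2.6]
75.0333
```

Ring 3's plate now reads level (-0.3°). Continuing with plate 3.

```bash
python3 plate2.py 3 528.4 -320.1 72.5 10 && python3 place.py 2 18.9
```

```text
30 62.0 [ 498.4 -322.9   72.9] [-0.6  0.9  7.8]
60 62.0 [ 468.9 -325.5   72.9] [3.6 0.9 5.9]
90 62.2 [ 438.2 -327.9   72.2] [-3.   0.1 -0.1]
135 61.9 [ 394.1 -331.9   72.5] [-0.1  0.7 -5.1]
left on stack [ 489.9 -324.1] (65.6, 42.6) -84.94 52.9 [ 0. -0.]
held [ 396.6 -331.9] (117.4, 65.1) 5.33 62.4 [-0.1  0. ] 78.55
scene cap/plate 1 [ 604.6 -118.9] [ 606.4 -116.6   30.4] [ 605.1 -117.2   27.4] 73.0 [ 1.  -0.4]
scene cap/plate 2 [595.   -9.3] [596.8  -7.1  30.3] [595.   -7.7  27.4] 73.2 [-0.  -0.8]
scene cap/plate 3 [585.4 100.3] [591.2  69.3  18.7] [595.9  96.6  28.2] 79.3 [-2.5  2.9]
held [595.   -9.9 165.1] 61.8 [596.8 -10. ] (118.7, 65.5) 5.28 155.0 [-0.1  0. ]
hit True [595.   -9.3  91.8] [-0.7  0.   4.1]
press True [595.2  -9.3 101.7] [-0.9 -0.7  7.2]
laid [595.   -9.3] [596.3  -9.5] (118.7, 65.3) 5.45 81.7 [0.1 0.1] 88.0083
```

```bash
python3 plate.py 2 528.4 -320.1 10 && python3 plate2.py 2 528.4 -320.1 62.5 10 && python3 place.py 1 18.9
```

```text
grip 62.64496590993841 [ 528.9 -320.5   62.8] [-3.3  2.5 11.2]
10 62.6 [ 519.4 -321.5   62.9] [ 4.2 -2.3 -2.7]
91.1333
30 62.3 [ 498.4 -322.9   62.9] [-0.5  0.7  8.4]
60 62.2 [ 468.9 -325.5   62.9] [2.4 0.3 6.2]
90 62.2 [ 438.2 -327.9   62.2] [-3.1 -0.2  1. ]
135 62.0 [ 394.1 -331.9   62.5] [-0.2 -0.5 -4.7]
left on stack [ 489.7 -323.1] (65.6, 43.0) -84.96 42.9 [-0.  0.]
held [ 395.5 -332.1] (117.6, 65.1) 5.13 52.5 [-0.   0.1] 94.65
scene cap/plate 1 [ 604.6 -118.9] [ 606.5 -116.7   30.3] [ 605.1 -117.2   27.4] 73.2 [0.2 0.2]
2 need at least one array to concatenate
scene cap/plate 3 [585.4 100.3] [592.8  69.4  17.1] [592.   99.9  32. ] 78.8 [-2.   3.3]
held [ 604.4 -119.6  165.1] 62.1 [ 605.3 -119.8] (118.8, 65.5) 5.17 155.0 [-0.1  0.1]
hit True [ 604.5 -118.9   91.8] [-0.8  0.9  4.3]
press True [ 604.8 -118.9  101.8] [-0.3  1.1  6.7]
laid [ 604.6 -118.9] [ 604.8 -119.3] (118.5, 65.3) 5.55 81.7 [ 0.1 -0. ] 103.9
```

All three are laid. Last, a full check from a high wrist pose and the fixed cameras.

Run:
```python
from rig import bot
from h import *
c=look_cap(bot,(528.4,-320),z=230,ztop=44,yaw=np.radians(-85)); print("plate1",*plate(c,44,(528.4,-320)))
for k in(1,2,3):
    c=look_cap(bot,RING[k],z=230,ztop=84,yaw=np.radians(-85)); print(k,RING[k].round(1),*plate(c,84.4,RING[k]))
bot.move_to((420,-60,330),down(0)); bot.dwell(.5)
a=snap(bot,"scene"); b=snap(bot,"side")
cv2.imwrite("pics/final.png",np.vstack([np.hstack([cv2.resize(a["image"],(400,300)),cv2.resize(b["image"],(400,300))]),np.hstack([cv2.resize(a["image"][190:310,140:360],(400,300)),cv2.resize(b["image"][160:340,240:400],(400,300))])]))
for n,x in(("scene",a),("side",b)):
    for k in(1,2,3): print(n,k,*plate(x,84.4,RING[k],72))
print(bot.read_state()["clock"])
```

```text
plate1 [ 528.5 -320. ] (119.0, 65.8) 5.43 43.0 [-0.1 -0. ]
1 [ 604.6 -118.9] [ 604.7 -119.3] (118.9, 65.3) 5.54 81.7 [ 0.1 -0. ]
2 [595.   -9.3] [596.2  -9.5] (118.6, 65.4) 5.44 81.7 [0.1 0.1]
3 [585.4 100.3] [586.3 100. ] (119.2, 65.4) 4.67 81.8 [-0.3 -0. ]
scene 1 [ 605.3 -117.2] (119.3, 66.4) 5.65 83.3 [0.  0.3]
scene 2 [596.4  -7.4] (121.5, 66.0) 5.36 83.4 [ 0.2 -0. ]
scene 3 [586.2 101.9] (121.8, 65.9) 4.69 83.6 [-0.2  0.1]
side 1 [ 604.5 -121.9] (120.3, 69.0) 5.11 83.0 [ 0.1 -0. ]
side 2 [596.5 -12.4] (119.8, 69.2) 5.96 83.0 [ 0.1 -0.2]
side 3 [586.7  96.5] (120.1, 70.5) 5.0 83.0 [-0.3  0.2]
110.2333
```

View pics/final.png

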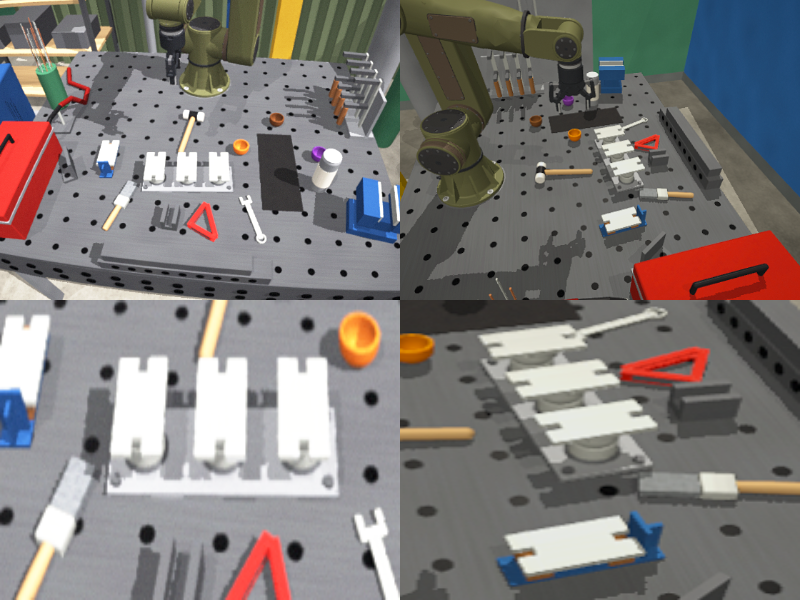

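The final view shows three plates side by side across the row on their caps (mosaic (155,165), (187,165), (218,165)). One plate is left on the stand (108,155), and the bystanders and look-alikes are where they were. Handing in.

```bash
python3 -c "
from rig import bot
bot.finish_job(); print(bot.read_state()['clock'])"
```

```text
the job is handed in; nothing more can be done
the job is handed in; nothing more can be done
```

I set all three steel caps in rings 1 to 3. Plates 4, 3 and 2 were each slid off the stack to -x and laid on the caps in rings 3, 2 and 1, then pressed down. I handed the job in at about 110 s of the 210 s allowed.

**Plates on the caps:** the last wrist-camera checks put each one within about 1.3 mm of its ring centre. Each is within 0.6° of the row's cross direction and within 0.3° of level.

**Ring 3:** its cap sat about 1.3° off, and the plate first lay 2° high. Two light presses on the high side levelled it to -0.3°.

**Plate 1:** it stayed on the stand within 1 mm of where the stack's top plate was measured at the start.

**Disagreements in the readings:**
- The scene and side cameras differ from the wrist camera by 2 to 3.5 mm in y, in opposite directions. I put this down to calibration.
- Absolute heights read 1 to 2.6 mm low. The plates still read 10 mm above the caps' rims, which is right for a 10 mm plate.

No grip slip or knocked cap showed up, and the bystanders look unmoved in the final picture.

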